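Roll the print drum into its V rest

ROBOT

A 6-joint arm with a two-finger parallel gripper is mounted at the origin on the work surface. World frame = base frame: x ahead of the robot, y to its left, z up, the work surface at z = 0. Lengths are in m, angles in rad, forces in N, time in s.
With the tool pointing down it reaches from about 0.35 to 0.975 m from the base axis. Payload 4.9 kg.
Tool frame: the origin (TCP) lies at the very end of the fingers, on their centre line; the grasp point (between the pads) lies 19 mm behind it; x points along the fingers, y is the direction in which the jaws open and shut, and the axes are right-handed (so a half turn about x gives the same grasp; the last joint's range is limited). The gripper opens to 85 mm and grips with 20 to 120 N. Pads are 22 mm wide; open, the fingers measure 114 mm over their backs; the gripper's body (76 mm by 85 mm) begins 54 mm behind the grasp point. The pads swing forward as they close: fully open they stand 13 mm farther back than shut.
Start: joints at [-1.252, 0.053, 1.613, -0, 1.476, -0.119], TCP at [0.265, -0.566, 0.231] pointing down, gripper open.
Joint ranges: [-3.01, 3.01], [-1.01, 2.22], [0.06, 2.58], [-1.02, 4.17], [0.09, 2.62], [-3.14, 3.14]. Speed limits (rad/s): [2.57, 2.57, 3.14, 3.14, 3.14, 3.14].

INTERFACE

Orientations are given as a rotation vector (axis times angle).
In Python, from station import ctrl, get_image, calibration, finish_job, search_frame, cut_out, mark_of gives the robot as it stands. The module is installed in compiled form; this text tells all that it offers.
- The arm moves only by the tool arm_command, never from a script. Its argument "plan" is a list that holds one entry, the list of rows, each a list of 7 numbers: the shift along the tool's x, y, z in m, then the turn, a rotation vector about the tool's x, y, z in degrees, then the finger opening in m, from 0 to 0.0854. A call has 1 to 20 rows; each row shifts and turns the pose as measured when the row begins, along the tool's axes as they then stand; what a row does not reach is not made up. A row lasts 1/12 s, in which the tool goes at most 41.7 mm and 7.16 degrees, less where a joint would pass 70% of its speed; a pose out of reach is approached as far as the arm can. A call with a gripper value outside its range is refused whole. The fingers move at their own pace and stop on an object; "squeeze" is the grip in N (left out, the last holds). Time passes only in rows, so rows that do not move let the fingers close. It gives the time, the measured TCP pose, the force and the opening at its end, in the units of the state.
- ctrl.get_obs(): the state, without advancing time (a new reading comes with each control period).
- get_image(name): name is "scene" or "top"; returns the picture (420x560x3 uint8, red, green, blue); there is no depth.
- calibration(name): a dict with "fx", "fy", "cx", "cy" (pixels), "cam_to_world" (4x4, takes a point from camera to world coordinates). Camera axes: x right, y down, z forward; pixel columns grow to the right and rows downward; lengths in m; the calibration is good to about 2 mm. A picture is of the moment at which its call begins. calibration takes no time and is no camera call.
- finish_job(): hands the job in, once; it reports no verdict.
Trained networks look in the newest picture that a camera, given by its name, has taken for a name from the list of things; names that differ only in an ending like _2 or _b are one class to them, and where a whole thing is asked for, a point or a joint stands for the part that bears it (a point fixed in the world has none). Each returns a list of dicts, best first, with "conf" (0 to 1); they miss things now and then, are a little off and sometimes report something else, mostly with a low value. They report only what shows in the picture. A call takes as long as a camera call. They do not tell look-alikes from the thing itself.
- search_frame(camera, thing): "at" ([x, y, z] in m, in the coordinates of the camera as it stood for that picture, good to about 4 mm: the middle of the surface that is visible of it).
- cut_out(camera, thing): "mask" (420x560 bool, what is visible of it).
- mark_of(camera, thing): "at" ([x, y, z] in m, in the coordinates of the camera as it stood for that picture, good to about 4 mm: a listed point, or the origin of a listed thing).
The state is a dict: "t": time; "q": joint angles; "dq": joint speeds; "effort": joint torques, N m; "tool_pos": TCP position; "tool_rot": TCP orientation; "contact_force": force on the tool from outside, world axes, zero at the start; "wrist_torque": the same for the moment, N m; "opening": finger opening in m.
Only numpy, scipy, OpenCV 4.12 (cv2) and the standard library are available. Lean on these libraries where they do the work, as an engineer would, in place of code of your own. Each camera call takes 0.05 s, during which the arm holds its last target. There are 200 camera calls.

TASK

Gently roll the black print drum along the bench by pushing its side with your fingertips, up the ramp of the bent white sheet-metal rest and over the lip, so that it settles down in the V and lies along it with some of the drum sticking out past both ends of the V. Let it turn as it goes: do not pick it up or tip it up, and leave the white reel, the jug and the bottle where they stand.

Things in the scene. Friction and masses are not known exactly. Their poses are not given: they have to be found in the camera images.
- drum: smooth black plastic cylinder with grey end caps lying on the bench, 200 mm long, 50 mm diameter, about 0.4 kg. Origin: its middle, on its axis; own x = its axis; y, z turn as it rolls (z up at the start). Rolls freely and may keep rolling when left. Starts left or right of the rest, up to 0.15 rad off parallel to the V, up to 15 mm off its middle lengthwise
- rest: bent white-enamelled steel sheet fixed to the bench, 110 mm long, W-shaped in section, same from both sides. Origin: on the bench under the V's middle; x along the V, y across, z up. Ramps rise from the bench at y = +-69 mm to lips 16 mm high at y = +-22 mm; between the lips the V falls to bench height at y = 0
- reel: white plastic film reel, two discs 80 mm in diameter on a hub, 45 mm high, standing flat on the bench on the other side of the rest from the drum; origin at the centre of its underside; to be left alone
- jug: white plastic jug with a handle, 80 mm in diameter, 95 mm high, beyond the rest, towards the far edge of the bench; origin at the centre of its underside; to be left alone
- bottle: white plastic bottle with a black cap, 52 mm in diameter, 130 mm high, beyond the rest, towards the far edge of the bench; origin at the centre of its underside; to be left alone
- rest_seat (a point): where the drum's middle ends up: axes as the rest's, over the middle of the V, 31 mm above the bench. The seated drum's axis runs through it along x (crossing a lip, that axis is about 41 mm above the bench; once past the lip the drum drops into the V by itself)
Not all that is in view belongs to the job. Several things look just like the drum: the one meant starts nearest to the robot's base.

How it is judged:
By the outcome, as a careful person would: the job done as asked, in the order asked, and still so for the second after the job is handed in, with the robot touching nothing.
It also fails if it takes over 48 s, if anything falls off the work surface, if the arm or the gripper's body presses on something with over 40 N, if the wrist force passes 120 N, or if a joint passes its speed limit or range.

## Working session

There is one attempt and no reset: what is moved stays moved. The work goes in short steps, Python scripts to look and compute and a tool call to move; the robot and the scene stay as the last step left them, time stands still between calls to the robot, and variables do not carry over. Pictures are saved under pics/ and viewed, about 8 in all and at most 12, crops included, and the job is handed in when it is done.

Besides the shell and the picture viewer there is one more tool, called after "Emit:" as name(argument=value, ...), one argument or row to a line, values as JSON. arm_command: Moves the arm, as the interface text tells. Its arguments: {"type":"object","properties":{"plan":{"type":"array","items":{"type":"array","items":{"type":"array","items":{"type":"number"}}}},"squeeze":{"type":"number"}},"required":["plan"]}

```bash
mkdir -p pics; cat > h.py <<'E'
import numpy as np, cv2
from scipy.spatial.transform import Rotation as R
from station import *
def save(cam,name,crop=None,s=1):
    im=get_image(cam)
    if crop: im=im[crop[1]:crop[3],crop[0]:crop[2]]
    im=cv2.resize(im,None,fx=s,fy=s,interpolation=cv2.INTER_CUBIC)
    cv2.imwrite('pics/'+name,im[:,:,::-1])
def w(cam,p):
    return (calibration(cam)['cam_to_world']@np.r_[p,1])[:3]
def pix(cam,P):
    c=calibration(cam);p=np.linalg.inv(c['cam_to_world'])@np.r_[P,1]
    return np.array([c['fx']*p[0]/p[2]+c['cx'],c['fy']*p[1]/p[2]+c['cy']])
def ray(cam,u,v,z):
    c=calibration(cam);T=c['cam_to_world'];d=T[:3,:3]@[(u-c['cx'])/c['fx'],(v-c['cy'])/c['fy'],1]
    o=T[:3,3];return o+d*(z-o[2])/d[2]
E
python3 - <<'E'
from h import *
np.set_printoptions(precision=4,suppress=True)
a=get_image('scene');b=get_image('top')
cv2.imwrite('pics/s.png',a[:,:,::-1]);cv2.imwrite('pics/t.png',b[:,:,::-1])
for cam in('top','scene'):
  print(cam,calibration(cam)['cam_to_world'][:3,3])
  for t in('drum','rest','reel','jug','bottle','rest_seat'):
    for d in mark_of(cam,t): p=w(cam,d['at']);print(t,round(d['conf'],2),p,pix(cam,p))
print(ctrl.get_obs())
E
```

```text
top [0.3464 0.0873 1.4644]
drum 0.86 [0.2742 0.5244 0.0253] [134.8706 309.5616]
drum 0.86 [ 0.6488 -0.3363  0.0213] [415.4707 179.3675]
drum 0.66 [0.4806 0.1807 0.0249] [249.0978 237.6464]
drum 0.59 [0.7572 0.3623 0.024 ] [189.6724 150.8837]
rest 0.62 [ 0.4879 -0.0437  0.0021] [322.2481 234.1458]
reel 0.81 [ 0.4748 -0.2151 -0.0014] [377.8536 237.1173]
jug 0.98 [0.7772 0.1551 0.0016] [256.188  145.0282]
bottle 0.76 [ 0.7584 -0.1796  0.0003] [361.8579 148.1662]
rest_seat 0.76 [ 0.4912 -0.0403  0.0299] [321.8505 232.2132]
scene [1.1914 0.5817 1.0786]
drum 0.87 [0.7627 0.3568 0.0241] [311.231  329.3989]
drum 0.87 [0.2804 0.5145 0.0287] [461.9267 224.8198]
drum 0.68 [0.484  0.181  0.0297] [315.294  214.2912]
drum 0.67 [ 0.6434 -0.3474  0.0251] [136.4641 165.3457]
rest 0.62 [ 0.4891 -0.05    0.0001] [248.1018 184.3606]
reel 0.55 [ 0.4778 -0.2204  0.0072] [206.8221 155.6385]
jug 0.91 [0.7744 0.156  0.0038] [240.7281 290.9291]
bottle 0.79 [ 0.7595 -0.1819  0.0019] [148.858  222.0939]
rest_seat 0.93 [ 0.4917 -0.0499  0.0275] [247.0892 178.6726]
{'t': 0.7, 'q': array([-1.252 ,  0.0526,  1.6129,  0.    ,  1.476 , -0.119 ]), 'dq': array([-0.001 , -0.0001, -0.0003,  0.0012,  0.0008,  0.001 ]), 'effort': array([  0.0006, -39.3562, -37.0365,  -0.0001,   0.0005,   0.    ]), 'tool_pos': array([ 0.265 , -0.5661,  0.2314]), 'tool_rot': array([ 1.9791,  0.4401, -1.979 ]), 'contact_force': array([-0.2843, -0.3908,  0.9566]), 'wrist_torque': array([ 0.0123, -0.0124, -0.012 ]), 'opening': 0.08514566697040643}
```

View pics/t.png

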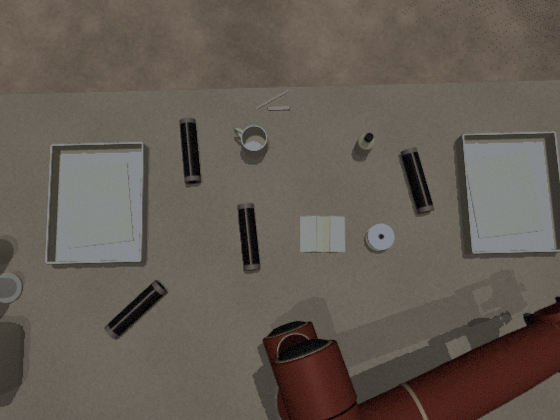

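View pics/s.png

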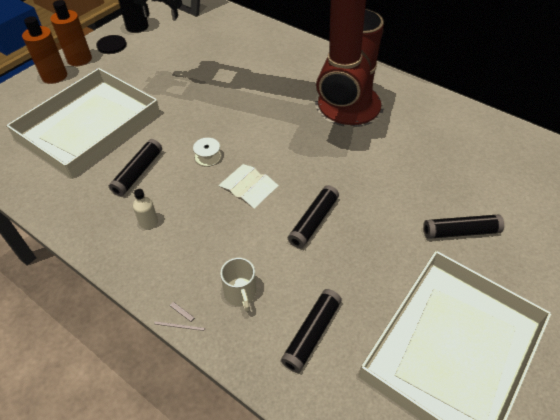

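The two pictures show four drum look-alikes (top picture pixels): A (249,237), B (190,151), C (417,180), D (135,309). A is meant: at about (0.48, 0.18) it is nearest the base (0.51 m, next is D at 0.59 m), and it lies next to the rest, opposite the reel. The rest is at (322,234) with its V running roughly along world x. Next I'll measure poses and confirm in a crop.

```bash
cat > pose.py <<'E'
from h import *
np.set_printoptions(precision=4,suppress=True)
def axis(cam,thing,near,z):
    best=None
    for d in cut_out(cam,thing):
        m=d['mask'];ys,xs=np.nonzero(m)
        P=np.array([ray(cam,u,v,z)[:2] for u,v in zip(xs,ys)],np.float32)
        if np.linalg.norm(P.mean(0)-near)<0.08: 
            r=cv2.minAreaRect(P*1000); 
            return P.mean(0),r,cv2.boxPoints(r),d['conf']
if __name__=='__main__':
    save('top','crop.png',(220,180,420,290),4)
    for t,n,z in(('drum',(.48,.18),.03),('rest',(.49,-.045),.008)):
        r=axis('top',t,n,z)
        if r: print(t,r[0],r[1],r[3]);print(r[2])
E
python3 pose.py
```

```text
Traceback (most recent call last):
  File "pose.py", line 14, in <module>
    r=axis('top',t,n,z)
  File "pose.py", line 7, in axis
    P=np.array([ray(cam,u,v,z)[:2] for u,v in zip(xs,ys)],np.float32)
                ~~~^^^^^^^^^^^
  File "h.py", line 15, in ray
    c=calibration(cam);T=c['cam_to_world'];d=T[:3,:3]@[(u-c['cx'])/c['fx'],(v-c['cy'])/c['fy'],1]
ValueError: time passes only in moves, steps and waits
```

View pics/crop.png

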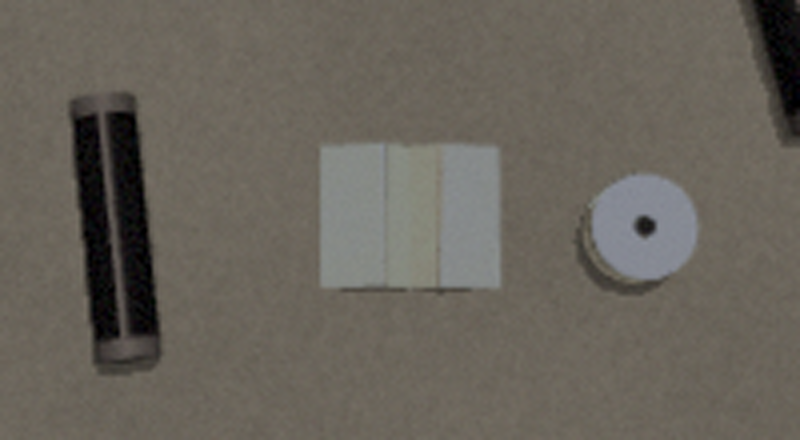

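The crop confirms A: black with grey caps at (115,230) in the crop, next to the rest (320–500, 145–289), with the reel on the other side at (645,225). It is tilted a few degrees against the V.

```bash
python3 - <<'E'
s=open('h.py').read()
i=s.index('def ray')
s=s[:i]+'''def ray(cam,u,v,z):
    c=calibration(cam);T=c['cam_to_world'];u=np.asarray(u,float);v=np.asarray(v,float)
    d=np.stack([(u-c['cx'])/c['fx'],(v-c['cy'])/c['fy'],np.ones_like(u)],-1)@T[:3,:3].T
    o=T[:3,3];return o+d*((z-o[2])/d[...,2])[...,None]
'''
open('h.py','w').write(s)
p=open('pose.py').read().replace("np.array([ray(cam,u,v,z)[:2] for u,v in zip(xs,ys)],np.float32)","ray(cam,xs,ys,z)[:,:2].astype(np.float32)").replace("    save(","    get_image('top') #save(")
open('pose.py','w').write(p)
E
python3 pose.py
python3 - <<'E'
from h import *
np.set_printoptions(precision=4,suppress=True)
f=lambda L,z: ray('top',220+np.array([l[0] for l in L])/4,180+np.array([l[1] for l in L])/4,z)
print('rest corners',f([(320,145),(500,146),(500,289),(320,289)],0))
print('valley',f([(411,145),(411,289)],0));print('lips',f([(386,145),(386,289),(441,145),(441,289)],0.016))
print('drum ends',f([(103,95),(127,365)],.03))
E
```

```text
rest [ 0.4886 -0.0423] ((489.6167907714844, -43.93805694580078), (138.56846618652344, 108.05577850341797), 88.55715942382812) 0.81
[[ 433.8615 -111.8399]
 [ 541.883  -114.5607]
 [ 545.3721   23.9638]
 [ 437.3506   26.6846]]
rest corners [[ 0.5457  0.023   0.    ]
 [ 0.5414 -0.1166  0.    ]
 [ 0.4306 -0.1116  0.    ]
 [ 0.434   0.0265  0.    ]]
valley [[ 0.5439 -0.0476  0.    ]
 [ 0.4323 -0.0434  0.    ]]
lips [[ 0.5422 -0.0269  0.016 ]
 [ 0.4318 -0.0229  0.016 ]
 [ 0.5412 -0.0691  0.016 ]
 [ 0.4308 -0.0647  0.016 ]]
drum ends [[0.5843 0.189  0.03  ]
 [0.3789 0.174  0.03  ]]
```

```bash
python3 - <<'E'
from h import *
np.set_printoptions(precision=4,suppress=True)
o=ctrl.get_obs();M=R.from_rotvec(o['tool_rot']).as_matrix();print('tool axes cols\n',M,o['t'])
d=np.array([.9973,.073]);tgt=np.array([.4815,.1815])+np.array([-.073,.9973])*0.075
y=np.array([*d,0]);x=np.array([0,0,-1.])
for s in(1,-1):
  G=np.c_[x,s*y,np.cross(x,s*y)];print(s,np.degrees(R.from_matrix(M.T@G).as_rotvec()))
print(tgt,'shift in tool',M.T@(np.r_[tgt,.231]-o['tool_pos']))
E
```

```text
tool axes cols
 [[ 0.      0.424  -0.9057]
 [-0.     -0.9057 -0.424 ]
 [-1.      0.     -0.    ]] 0.95
1 [-69.1019   0.0009  -0.0019]
-1 [110.8981  -0.0021  -0.001 ]
[0.476  0.2563] shift in tool [ 0.0003 -0.6553 -0.5398]
```

Emit:
arm_command(
  plan=[
    [[0, 0, 0, -6.9, 0, 0, 0.085], [0, 0, 0, -6.9, 0, 0, 0.085], [0, 0, 0, -6.9, 0, 0, 0.085], [0, 0, 0, -6.9, 0, 0, 0.085], [0, 0, 0, -6.9, 0, 0, 0.085], [0, 0, 0, -6.9, 0, 0, 0.085], [0, 0, 0, -6.9, 0, 0, 0.085], [0, 0, 0, -6.9, 0, 0, 0.085], [0, 0, 0, -6.9, 0, 0, 0.085], [0, 0, 0, -6.9, 0, 0, 0.085], [0, 0.012, -0.036, 0, 0, 0, 0.085], [0, 0.012, -0.036, 0, 0, 0, 0.085], [0, 0.012, -0.036, 0, 0, 0, 0.085], [0, 0.012, -0.036, 0, 0, 0, 0.085], [0, 0.012, -0.036, 0, 0, 0, 0.085], [0, 0.012, -0.036, 0, 0, 0, 0.085], [0, 0.012, -0.036, 0, 0, 0, 0.085], [0, 0.012, -0.036, 0, 0, 0, 0.085], [0, 0.012, -0.036, 0, 0, 0, 0.085], [0, 0.012, -0.036, 0, 0, 0, 0.085]],
  ],
)

```text
t: 2.62
tool_pos: [0.3416, -0.1858, 0.229]
tool_rot: [1.13, 1.257, -1.129]
contact_force: [1.2, 0.1, 0.4]
opening: 0.0851
```

Emit:
arm_command(
  plan=[
    [[0, 0.012, -0.036, 0, 0, 0, 0.085], [0, 0.012, -0.036, 0, 0, 0, 0.085], [0, 0.012, -0.036, 0, 0, 0, 0.085], [0, 0.012, -0.036, 0, 0, 0, 0.085], [0, 0.012, -0.036, 0, 0, 0, 0.085], [0, 0.012, -0.036, 0, 0, 0, 0.085], [0, 0.012, -0.036, 0, 0, 0, 0.085], [0, 0.012, -0.036, 0, 0, 0, 0.085], [0, 0.012, -0.036, 0, 0, 0, 0.085], [0, 0.012, -0.036, 0, 0, 0, 0.085], [0, 0, 0, 0, 0, 0, 0.085], [0, 0, 0, 0, 0, 0, 0.085]],
  ],
)

```text
t: 3.62
tool_pos: [0.4224, 0.2113, 0.2328]
tool_rot: [1.129, 1.248, -1.112]
contact_force: [-0.4, -0.9, 0.2]
opening: 0.0851
```

```bash
cat > tell.py <<'E'
from h import *
np.set_printoptions(precision=4,suppress=True)
o=ctrl.get_obs();M=R.from_rotvec(o['tool_rot']).as_matrix()
print(o['t'],o['tool_pos'],'\n',M,'\nF',o['contact_force'],o['opening'])
tgt=np.array([.476,.2563,.012]);print('shift',M.T@(tgt-o['tool_pos']),'yaw',np.degrees(np.arctan2(M[1,1],M[0,1])))
E
python3 tell.py
```

```text
3.6167 [0.4224 0.2113 0.2328] 
 [[ 0.0169  0.9931  0.1161]
 [-0.0011  0.1162 -0.9932]
 [-0.9999  0.0167  0.003 ]] 
F [-0.4099 -0.948   0.1905] 0.08509504846082318
shift [ 0.2216  0.0548 -0.0391] yaw 6.671563150011569
```

Emit:
arm_command(
  plan=[
    [[0, 0.027, -0.02, 2.5, 0, -0.95, 0.085], [0, 0.027, -0.02, 0, 0, 0, 0.085], [0.033, 0, 0, 0, 0, 0, 0.085], [0.033, 0, 0, 0, 0, 0, 0.085], [0.033, 0, 0, 0, 0, 0, 0.085], [0.033, 0, 0, 0, 0, 0, 0.085], [0.03, 0, 0, 0, 0, 0, 0.085], [0.015, 0, 0, 0, 0, 0, 0.085], [0, 0, 0, 0, 0, 0, 0.085], [0, 0, 0, 0, 0, 0, 0.085]],
  ],
)

```text
t: 4.45
tool_pos: [0.4775, 0.2482, 0.0531]
tool_rot: [1.167, 1.229, -1.161]
contact_force: [-0.1, -0.6, 0.8]
opening: 0.0847
```

```bash
python3 tell.py; python3 - <<'E'
from h import *
save('scene','s2.png',(240,100,440,250),4)
E
```

```text
4.45 [0.4775 0.2482 0.0531] 
 [[ 0.0079  0.9982  0.059 ]
 [-0.0023  0.059  -0.9983]
 [-1.      0.0078  0.0028]] 
F [-0.1017 -0.584   0.7896] 0.08467853943219089
shift [ 0.0411 -0.0013 -0.0082] yaw 3.3822105991005484
```

View pics/s2.png

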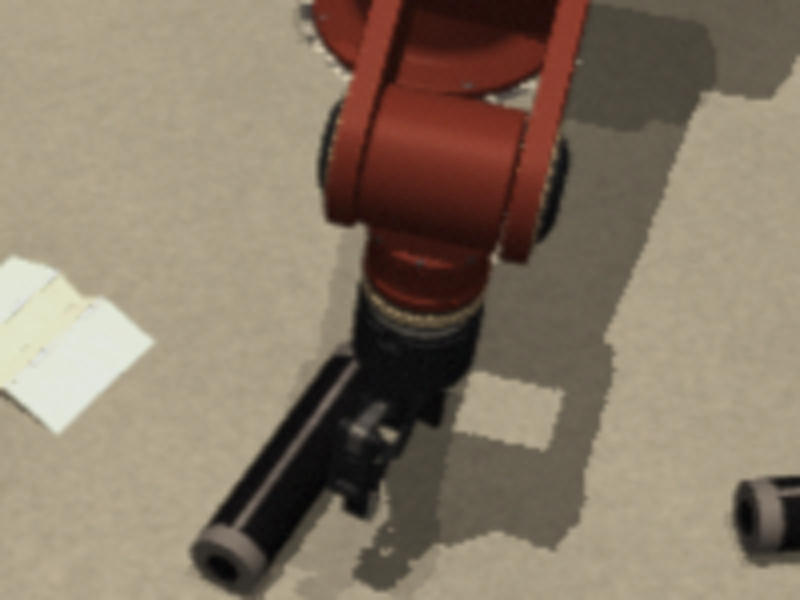

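The gripper stands behind the drum (+y side). The near fingertip's bottom is at about (360,515) in the crop, and the drum's near end is at (235,560). I'll work out the real tip height from this.

```bash
python3 - <<'E'
from h import *
for z in(.04,.053,.066,.08): print(z,[((pix('scene',[x,y,z])-[240,100])*4).round() for x,y in((.525,.251-.011),(.525,.251+.011),(.534,.251))])
E
```

```text
0.04 [array([342., 530.]), array([371., 547.]), array([349., 548.])]
0.053 [array([344., 519.]), array([373., 535.]), array([351., 536.])]
0.066 [array([345., 507.]), array([374., 523.]), array([352., 524.])]
0.08 [array([347., 494.]), array([376., 511.]), array([354., 511.])]
```

Emit:
arm_command(
  plan=[
    [[0.02, 0, 0, -0.6, 0, -0.4, 0.085], [0.02, 0, 0, 0, 0, 0, 0.085], [0.008, 0, 0, 0, 0, 0, 0.085], [0, 0, 0.008, 0, 0, 0, 0.085], [0, 0, 0.008, 0, 0, 0, 0.085], [0, 0, 0.003, 0, 0, 0, 0.085], [0, 0, 0, 0, 0, 0, 0.085]],
  ],
)

```text
t: 5.08
tool_pos: [0.4892, 0.2284, 0.018]
tool_rot: [1.172, 1.226, -1.141]
contact_force: [-0.6, 0.3, 0.2]
opening: 0.0849
```

```bash
python3 tell.py
```

```text
5.0833 [0.4892 0.2284 0.018 ] 
 [[ 0.0224  0.9975  0.0675]
 [ 0.0039  0.0674 -0.9977]
 [-0.9997  0.0226 -0.0024]] 
F [-0.5699  0.3454  0.2238] 0.08493382806450354
shift [ 0.0058 -0.0115 -0.0288] yaw 3.8677437517899937
```

Emit:
arm_command(
  plan=[
    [[0.006, -0.006, 0, 0, 0, -1.2, 0.085], [0.005, -0.005, 0, 0, 0, 0, 0.085], [0, 0, 0, 0, 0, 0, 0.085]],
  ],
)

```text
t: 5.33
tool_pos: [0.4798, 0.2276, 0.0091]
tool_rot: [1.166, 1.239, -1.155]
contact_force: [0.1, -0.1, -1.1]
opening: 0.0849
```

```bash
python3 tell.py
```

```text
5.3333 [0.4798 0.2276 0.0091] 
 [[ 0.0047  0.9978  0.066 ]
 [ 0.0042  0.066  -0.9978]
 [-1.      0.0049 -0.0039]] 
F [ 0.0679 -0.1241 -1.0747] 0.08487653769702162
shift [-0.0028 -0.0019 -0.0289] yaw 3.7844963074126308
```

Emit:
arm_command(
  plan=[
    [[0, 0, 0.005, 0, 0, 0, 0.085], [0, 0, 0.006, 0, 0, 0, 0.085], [0, 0, 0.006, 0, 0, 0, 0.085], [0, 0, 0.006, 0.3, 0, 0, 0.085], [0, 0, 0.006, 0.3, 0, 0, 0.085], [0, 0, 0.006, 0.4, 0, 0, 0.085], [0, 0, 0.006, 0.4, 0, 0, 0.085], [0, 0, 0.006, 0.4, 0, 0, 0.085], [0, 0, 0.006, 0.4, 0, 0, 0.085], [0, 0, 0.006, 0.4, 0, 0, 0.085]],
  ],
)

```text
t: 6.17
tool_pos: [0.4827, 0.1635, 0.0087]
tool_rot: [1.201, 1.217, -1.191]
contact_force: [0.5, 0.3, -0.3]
opening: 0.0854
```

```bash
python3 tell.py; cat > drum.py <<'E'
from pose import *
get_image('top');get_image('scene')
for cam in('top','scene'):
  for d in mark_of(cam,'drum'):
    p=w(cam,d['at'])
    if np.linalg.norm(p[:2]-[.485,.05])<.16: print(cam,'mark',d['conf'],p)
r=axis('top','drum',(.485,.05),.03)
if r: print(r[:2],'\n',r[2])
E
python3 drum.py; python3 -c "
from h import *
save('top','t2.png',(220,180,420,290),4)"
```

```text
6.1667 [0.4827 0.1635 0.0087] 
 [[ 0.0044  0.9998  0.0179]
 [ 0.0042  0.0179 -0.9998]
 [-1.      0.0045 -0.0041]] 
F [ 0.472   0.2829 -0.271 ] 0.08539681588878734
shift [-0.003 -0.005 -0.093] yaw 1.0266569848715814
top mark 0.78 [0.4848 0.1236 0.0255]
scene mark 0.69 [0.4907 0.1178 0.024 ]
```

View pics/t2.png

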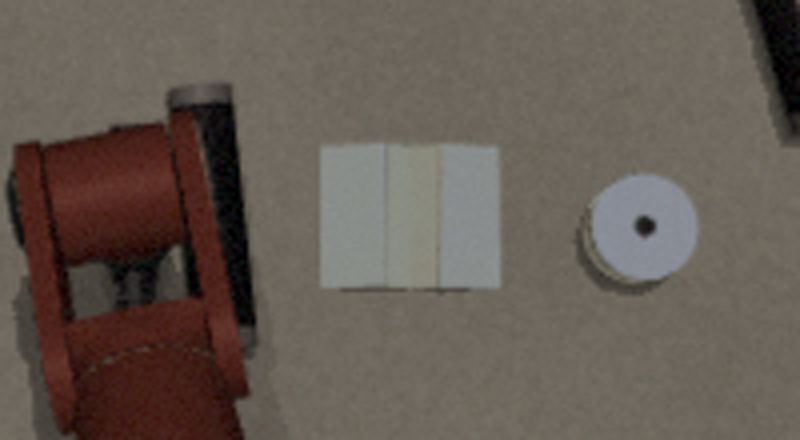

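The drum, at crop (215,215), has rolled about 60 mm and is still a little tilted. I'll keep pushing while turning parallel to the V.

Emit:
arm_command(
  plan=[
    [[0, 0, 0.007, 0.6, 0, 0, 0.085], [0, 0, 0.008, 0.6, 0, 0, 0.085], [0, 0, 0.008, 0.6, 0, 0, 0.085], [0, 0, 0.008, 0.4, 0, 0, 0.085], [0, 0, 0.008, 0.4, 0, 0, 0.085], [0, 0, 0.007, 0.2, 0, 0, 0.085]],
  ],
)

```text
t: 6.97
tool_pos: [0.4824, 0.1158, 0.0086]
tool_rot: [1.238, 1.194, -1.226]
contact_force: [0.6, 0.2, -1.1]
opening: 0.0853
```

```bash
python3 tell.py;  python3 -c "
from h import *
save('top','t3.png',(220,180,420,290),4)";python3 drum.py
```

```text
6.9667 [0.4824 0.1158 0.0086] 
 [[ 0.0049  0.9995 -0.0312]
 [ 0.0046 -0.0312 -0.9995]
 [-1.      0.0048 -0.0047]] 
F [ 0.5902  0.2143 -1.0883] 0.08533124033591176
shift [-0.0028 -0.0108 -0.1403] yaw -1.7907681040125427
top mark 0.83 [0.4916 0.0666 0.0263]
scene mark 0.71 [0.4919 0.0613 0.0244]
(array([0.5191, 0.079 ], dtype=float32), ((509.17742919921875, 78.46733856201172), (39.761329650878906, 167.915771484375), 88.53951263427734)) 
 [[424.7401  60.733 ]
 [592.6013  56.4532]
 [593.6147  96.2017]
 [425.7535 100.4814]]
```

View pics/t3.png

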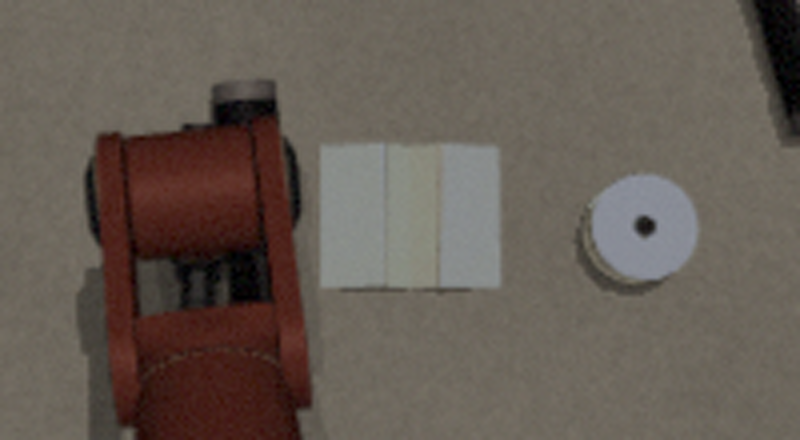

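The drum is now parallel to the V and centred along it (its end shows at crop (245,80)). Next it goes up the ramp.

Emit:
arm_command(
  plan=[
    [[0, 0, 0.006, 0, 0, 0, 0.085], [0, 0, 0.006, 0, 0, 0, 0.085], [0, 0, 0.006, 0, 0, 0, 0.085], [0, 0, 0.006, 0, 0, 0, 0.085], [0, 0, 0.006, 0, 0, 0, 0.085], [0, 0, 0.006, 0, 0, 0, 0.085], [0, 0, 0.005, 0, 0, 0, 0.085], [-0.0005, 0, 0.005, 0, 0, 0, 0.085], [-0.0005, 0, 0.005, 0, 0, 0, 0.085], [-0.0005, 0, 0.005, 0, 0, 0, 0.085], [-0.0005, 0, 0.005, 0, 0, 0, 0.085], [-0.0005, 0, 0.005, 0, 0, 0, 0.085]],
  ],
)

```text
t: 8.27
tool_pos: [0.4826, 0.0497, 0.0135]
tool_rot: [1.247, 1.2, -1.217]
contact_force: [-0.2, 7.3, 4.4]
opening: 0.0851
```

```bash
python3 tell.py;python3 drum.py
```

```text
8.2667 [0.4826 0.0497 0.0135] 
 [[ 0.0096  0.9995 -0.0298]
 [ 0.0156 -0.0299 -0.9994]
 [-0.9998  0.0092 -0.0158]] 
F [-0.1842  7.3348  4.4343] 0.08506054724332347
shift [ 0.0047 -0.0128 -0.2062] yaw -1.714931489599261
top mark 0.81 [0.4971 0.0102 0.0278]
scene mark 0.97 [0.4981 0.0106 0.034 ]
```

Emit:
arm_command(
  plan=[
    [[-0.001, 0, 0.004, 0, 0, 0, 0.085], [-0.001, 0, 0.004, 0, 0, 0, 0.085], [-0.001, 0, 0.004, 0, 0, 0, 0.085], [-0.001, 0, 0.004, 0, 0, 0, 0.085], [-0.001, 0, 0.004, 0, 0, 0, 0.085], [-0.001, 0, 0.004, 0, 0, 0, 0.085]],
  ],
)

```text
t: 9.02
tool_pos: [0.4824, 0.0302, 0.0201]
tool_rot: [1.252, 1.206, -1.211]
contact_force: [1.2, 6.7, 4.2]
opening: 0.0849
```

```bash
python3 tell.py;python3 drum.py; python3 -c "
from h import *
save('scene','s4.png',(180,100,380,250),4)"
```

```text
9.0167 [0.4824 0.0302 0.0201] 
 [[ 0.0104  0.9996 -0.0274]
 [ 0.0236 -0.0276 -0.9993]
 [-0.9997  0.0098 -0.0238]] 
F [1.197  6.7459 4.1557] 0.08491087816397608
shift [ 0.0134 -0.0127 -0.2256] yaw -1.5821193139343626
top mark 0.32 [ 0.4874 -0.0395  0.0269]
scene mark 0.68 [ 0.496 -0.011  0.038]
(array([ 0.5156, -0.007 ], dtype=float32), ((507.3023986816406, -4.535165786743164), (52.14939880371094, 192.50001525878906), 88.97550201416016)) 
 [[410.6016 -28.8848]
 [603.0708 -32.3266]
 [604.0032  19.8144]
 [411.534   23.2563]]
```

View pics/s4.png

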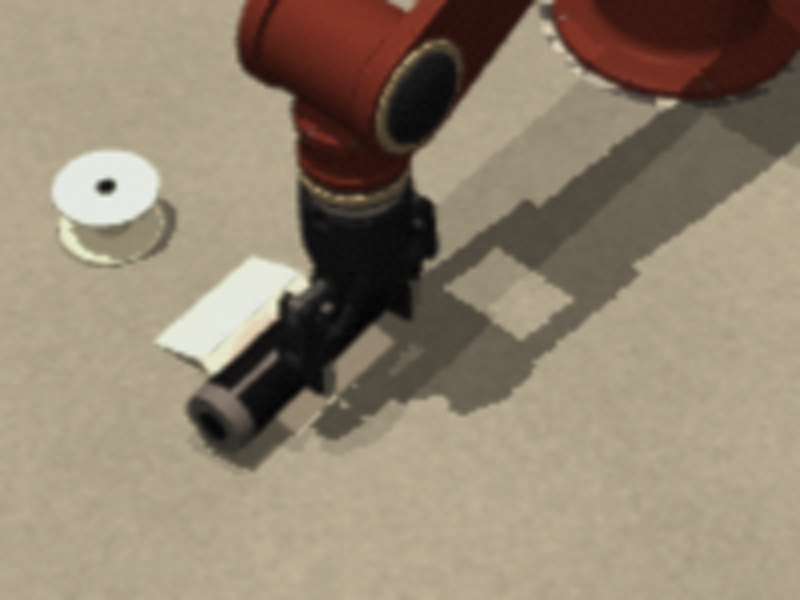

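The drum, near end at (220,412) in the crop, is on the ramp just short of the lip with its near end sticking out. A few more slow steps are needed.

Emit:
arm_command(
  plan=[
    [[-0.0005, 0, 0.004, 0, 0, 0, 0.085], [-0.0005, 0, 0.004, 0, 0, 0, 0.085], [-0.0005, 0, 0.004, 0, 0, 0, 0.085], [-0.0005, 0, 0.0035, 0, 0, 0, 0.085]],
  ],
)

```text
t: 9.65
tool_pos: [0.4827, 0.019, 0.0227]
tool_rot: [1.257, 1.212, -1.205]
contact_force: [0.1, 4.4, 2.4]
opening: 0.0853
```

```bash
python3 tell.py;python3 drum.py
```

```text
9.65 [0.4827 0.019  0.0227] 
 [[ 0.0113  0.9996 -0.0263]
 [ 0.0317 -0.0267 -0.9991]
 [-0.9994  0.0105 -0.032 ]] 
F [0.1267 4.3846 2.4085] 0.08526332303581884
shift [ 0.0181 -0.0131 -0.2366] yaw -1.5275100675098028
scene mark 0.76 [ 0.4964 -0.0202  0.0428]
(array([ 0.5104, -0.0192], dtype=float32), ((504.0140686035156, -16.858707427978516), (46.20704650878906, 192.37850952148438), 89.05867004394531)) 
 [[407.4583 -38.3789]
 [599.8108 -41.5394]
 [600.5699   4.6614]
 [408.2173   7.8219]]
```

Emit:
arm_command(
  plan=[
    [[-0.0003, 0, 0.003, 0, 0, 0, 0.085], [-0.0003, 0, 0.003, 0, 0, 0, 0.085], [-0.0003, 0, 0.003, 0, 0, 0, 0.085]],
  ],
)

```text
t: 10.15
tool_pos: [0.4802, 0.0084, 0.0211]
tool_rot: [1.252, 1.213, -1.21]
contact_force: [0.1, 0.5, -0.4]
opening: 0.0846
```

```bash
python3 tell.py;python3 drum.py
```

```text
10.15 [0.4802 0.0084 0.0211] 
 [[ 0.0067  0.9997 -0.0255]
 [ 0.0283 -0.0257 -0.9993]
 [-0.9996  0.006  -0.0284]] 
F [ 0.06    0.4863 -0.3828] 0.0846125838662967
shift [ 0.0161 -0.0106 -0.2474] yaw -1.4712254977706707
scene mark 0.85 [ 0.4971 -0.0424  0.0372]
```

The force has dropped to zero and the drum is at y ≈ -0.042, so it is in the V. I'll back off, lift and check.

Emit:
arm_command(
  plan=[
    [[0, 0, -0.012, 0, 0, 0, 0.085], [0, 0, -0.02, 0, 0, 0, 0.085], [0, 0, -0.025, 0, 0, 0, 0.085], [0, 0, -0.03, 0, 0, 0, 0.085], [-0.03, 0, -0.03, 0, 0, 0, 0.085], [-0.035, 0, -0.03, 0, 0, 0, 0.085], [-0.035, 0, -0.03, 0, 0, 0, 0.085], [-0.035, 0, -0.03, 0, 0, 0, 0.085], [-0.035, 0, -0.03, 0, 0, 0, 0.085], [0, 0, -0.03, 0, 0, 0, 0.085], [0, 0, -0.03, 0, 0, 0, 0.085], [0, 0, -0.02, 0, 0, 0, 0.085], [0, 0, 0, 0, 0, 0, 0.085], [0, 0, 0, 0, 0, 0, 0.085]],
  ],
)

```text
t: 11.57
tool_pos: [0.4875, 0.3248, 0.1966]
tool_rot: [1.258, 1.214, -1.209]
contact_force: [0.2, 0.1, -0.4]
opening: 0.0851
```

```bash
python3 tell.py;sed -i 's/,.05)/,-.045)/;s/,.05\])/,-.045])/' drum.py;python3 drum.py; python3 - <<'E'
from h import *
np.set_printoptions(precision=4,suppress=True)
a=get_image('top')[180:290,220:420];b=get_image('scene')[110:250,160:360]
f=lambda i:cv2.resize(i,None,fx=3.8,fy=3.8 if i is b else 2.4,interpolation=2)
im=np.vstack([cv2.resize(a,(540,297),interpolation=2),cv2.resize(b,(540,303),interpolation=2)])
cv2.imwrite('pics/f.png',im[:,:,::-1])
for t in('reel','jug','bottle'):
  for d in mark_of('top',t)[:1]: print(t,w('top',d['at']))
E
```

```text
11.5667 [0.4875 0.3248 0.1966] 
 [[ 0.0084  0.9996 -0.0281]
 [ 0.0322 -0.0284 -0.9991]
 [-0.9994  0.0075 -0.0324]] 
F [ 0.1951  0.122  -0.4333] 0.08505395761108062
shift [ 0.1822 -0.0109  0.0748] yaw -1.6251731087039303
top mark 0.62 [ 0.4938 -0.0472  0.0293]
scene mark 0.59 [ 0.4971 -0.0486  0.0322]
(array([ 0.4875, -0.0399], dtype=float32), ((487.45147705078125, -42.03581237792969), (136.6705780029297, 106.42346954345703), 88.55713653564453)) 
 [[ 432.5359 -109.0096]
 [ 538.9257 -111.6893]
 [ 542.367    24.9379]
 [ 435.9773   27.6177]]
reel [ 0.4732 -0.2126  0.0012]
jug [0.78   0.1556 0.0052]
```

View pics/f.png

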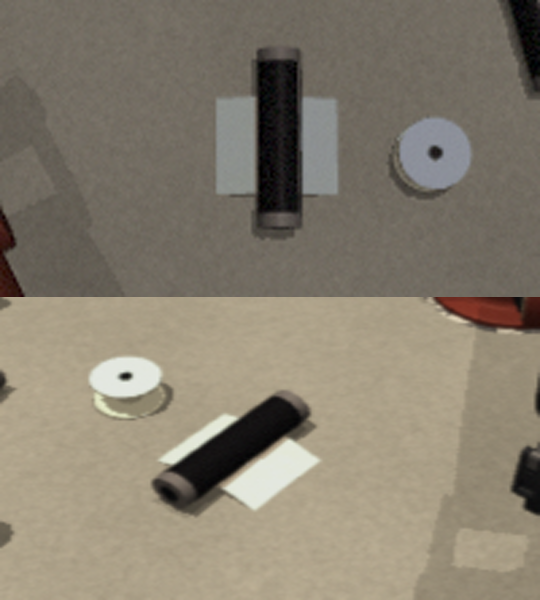

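The drum lies in the V, parallel to it. In the top crop it runs from (278,48) to (278,228), and the rest spans rows 98–195, so both ends stick out. The reel, at (435,153), has not moved and the arm is clear. I'm handing the job in.

```bash
python3 -c "
from station import *
print(finish_job())"
```

```text
the job is handed in; nothing more can be done
None
```

I rolled the drum nearest the base along the bench with two open fingertips, turning it parallel to the V on the way. It then went slowly up the ramp and over the lip, dropped into the V by itself, and I backed the arm off and handed the job in at about 12 s.

**Seating:** the two cameras put the drum's middle at about (0.495, -0.048, 0.031). That is roughly 7 mm off the V's middle lengthwise and within 3 mm across it. Its axis is parallel to the V, and each end sticks out well past the rest.

**Pushing force:** the highest force I read was about 7 N sideways and 4 N up, on the ramp. Both are far below the limits.

**Other things:** the reel and the jug measured within 5 mm of where they started, which is about the detector's error. The last bottle detection returned nothing and I did not re-check it. The arm worked on the other side of the rest and never came near it.

**Not confirmed:**
- The last outline check of the drum returned the rest's outline instead, so I judged the seating from the two point measurements and the final picture.
- I did not measure the drum's rotation directly. On the ramp the push force was about what I estimated for rolling against fingertip friction, and I cannot rule out a little slipping there.

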